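# Comb the scattered bars into two tight rows

## Robot

A 7-joint arm with a two-finger parallel gripper is mounted at the origin on the work surface. World frame = base frame: x ahead of the robot, y to its left, z up, the work surface at z = 0. Lengths are in m, angles in rad, forces in N, time in s.
With the tool pointing down it reaches from about 0.35 to 0.9 m from the base axis. Payload 19.9 kg.
Tool frame: the origin (TCP) lies between the finger pads; the fingertips stand 19 mm ahead of it and the grasp point (between the pads) is the TCP; z points along the fingers, y is the direction in which the jaws open and shut (so a half turn about z gives the same grasp; the last joint's range is limited). The gripper opens to 94 mm and grips with 3 to 60 N. Pads are 16 mm wide; open, the fingers measure 119 mm over their backs; the gripper's body (75 mm by 177 mm) begins 78 mm behind the grasp point.
Start: joints at [1.24, 0.417, -0.01, 1.614, 0.005, 1.111, -0.053], TCP at [0.178, -0.599, 0.224] pointing down, gripper open.
Joint ranges: [-2.81, 2.81], [-0.39, 2.02], [-1.27, 1.25], [0.06, 2.57], [-1.19, 4.33], [0.19, 2], [-2.82, 2.82]. Speed limits (rad/s): [1.89, 1.89, 2.39, 2.39, 3.01, 3.01, 3.01].

## Interface

Orientations are given as a 3x3 rotation matrix whose columns are the frame's x, y, z axes.
In Python, from rig import robot gives the robot as it stands. Calls block until the motion is done:
- robot.move_ptp(position, orientation): joint-space move of the TCP to a pose.
- robot.move_linear(position, velocity=0.15, frame=None, threshold=None): straight line of the TCP; frame=None keeps the orientation; velocity is the mean speed in m/s. With threshold (N) it stops when the force on the tool has changed by that much, and returns True; else False.
- robot.goto_joints(angles): joint-space move.
- robot.gripper_to(opening): finger opening in m; the grip force is fixed at half the most; returns when the fingers have stopped.
- robot.pause(seconds).
- robot.ik(position, orientation): joint angles nearest the present ones, or None.
- robot.get_state(): the state.
- robot.grab_frame(name): name is "side" or "top"; returns the picture (420x560x3 uint8, red, green, blue); there is no depth.
- robot.camera_info(name): a dict with "fx", "fy", "cx", "cy" (pixels), "rvec" (rotation vector, rad) and "tvec" (3), from world to camera coordinates, as OpenCV has them. Camera axes: x right, y down, z forward; pixel columns grow to the right and rows downward; lengths in m; the calibration is good to about 2 mm. A picture is of the moment at which its call begins. camera_info takes no time and is no camera call.
A pose or a line that the arm cannot do raises robot.PlanningError and nothing moves.
- robot.sign_off(): hands the job in, once; it reports no verdict.
The state is a dict: "time": time; "qpos": joint angles; "joint_vel": joint speeds; "effort": joint torques, N m; "ee_pos": TCP position; "tool_rot": TCP orientation; "force": force on the tool from outside, world axes, zero at the start; "moment": the same for the moment, N m; "opening": finger opening in m.
Only numpy, scipy, OpenCV 4.12 (cv2) and the standard library are available. Lean on these libraries where they do the work, as an engineer would, in place of code of your own. Each camera call takes 0.05 s, during which the arm holds its last target. There are 200 camera calls.

## Task

Take the pin rake from its stand and comb the six scattered square bars in the two-bay tray towards the closed end, until in each bay the three bars lie parallel, side by side, tight against the steel stop and each other. Press both rows home together, gently: about 14 N in all, shared by the two rows and never more than 12 N on one bar, touching the bars only with the rake. Then set the rake back in its stand and let go, leaving the screw box, clamp and knife alone.

Things in the scene. Friction and masses are not known exactly. Their poses are not given: they have to be found in the camera images.
- tray: fixed plywood tray, 230 (x) by 216 (y) mm. Origin: centre of its underside on the bench; floor 6 mm above it. Three rails along x, 8 wide, tops 20 mm above the bench, at y = -104, 0, +104 make two bays 96 wide. Open at -x. Towards +x a dark steel stop, top 28 mm above the bench, crosses both bays; it is set differently each time, its face (towards -x) at x = 69 to 93 mm, unmeasured, and does not yield.
- stand: fixed rake stand, 70 (x) by 260 (y) mm, open at the top. Origin: centre of its underside. Two forked cheeks at y = -111 and +111 mm, each 24 mm long in y, carry the ends of the rake's head: seats 34 mm above the bench, slot 34 mm wide in x between 10 mm high lips.
- rake: wooden rake, 0.22 kg, symmetric, in the stand: centred, axes along the stand's. Origin: middle of the line of pin tips, its lowest points (10 mm above the bench in the stand); z up. Head 22 (x) by 236 (y), z = 24 to 42. Grip block on its middle, 22 (x) by 70 (y), up to z = 78: grasp across the 22. Eight steel pins, 6 diameter, z = 0 to 24, at y = +-16, +-40, +-64, +-88 mm: four to a bay.
- bar0: loose square aluminium bar, 12 (x) by 80 (y) by 12 mm, about 31 g; origin centre of underside. In the tray's +y bay, nearest the stop, within 0.35 rad of the tray's y; all bars lie between tray x = -78 and +69 mm. All six slide with 1 to 3 N in all (a few more if a bar rubs a rail); once the rows are solid on the stop it climbs some 2 to 5 N per mm; a moment about the vertical shows one row taking more.
- bar1: bar like bar0, same bay, farther from the stop
- bar2: bar like bar0, same bay, farthest from the stop
- bar3: bar like bar0, in the bay at -y, nearest the stop
- bar4: bar like bar0, in the bay at -y, the middle one
- bar5: bar like bar0, in the bay at -y, farthest from the stop
- screw_box: bystander: open wooden box of screws, 130 x 85 x 45 mm, origin centre of underside; leave alone
- clamp: bystander: bar clamp lying flat, 250 x 95 x 22 mm, origin on its bar; leave alone
- knife: bystander: closed orange utility knife, 170 x 26 x 23 mm, origin centre of underside; leave alone
Not all that is in view belongs to the job. What is shaped like the bar0 but blue is not meant. What is shaped like the bar3 but pink is not meant.

How it is judged:
By the outcome, as a careful person would: the job done as asked, in the order asked, and still so for the second after the job is handed in, with the robot touching nothing.
It also fails if it takes over 72 s, if anything falls off the work surface, if the arm or the gripper's body presses on something with over 40 N, if the wrist force passes 120 N, or if a joint passes its speed limit or range.

## Working session

There is one attempt and no reset: what is moved stays moved. The work goes in short steps, each a Python script; the robot and the scene stay as the last script left them, time stands still between calls to the robot, and variables do not carry over. Pictures are saved under pics/ and viewed, about 8 in all and at most 12, crops included, and the job is handed in when it is done.

```bash
mkdir -p pics; ls; python3 - <<'E'
from rig import robot
import cv2
for n in("top","side"):
    im=robot.grab_frame(n); cv2.imwrite(f"pics/{n}0.png",cv2.resize(im[:,:,::-1],(800,600),interpolation=cv2.INTER_CUBIC)); cv2.imwrite(f"raw_{n}.png",im[:,:,::-1])
    print(robot.camera_info(n))
print(robot.get_state())
E
```

```text
pics
{'fx': 539.6223590469949, 'fy': 539.6223590469949, 'cx': 283.8335029797772, 'cy': 207.49585286436346, 'rvec': array([ 2.13771963, -2.16360349,  0.1620713 ]), 'tvec': array([-0.00324571,  0.62637639,  1.38501607])}
{'fx': 479.4983423980469, 'fy': 479.4983423980469, 'cx': 277.31567517296014, 'cy': 212.77569312330897, 'rvec': array([ 0.37731337, -2.60085581,  1.43142474]), 'tvec': array([0.58754378, 0.13918557, 1.15521704])}
{'time': 0.1, 'qpos': array([ 1.24049561,  0.41790895, -0.01029223,  1.61411714,  0.00470466,
        1.11072967, -0.05303123]), 'joint_vel': array([-4.57744206e-05, -2.59305628e-03, -1.51618567e-03,  3.34078422e-04,
        1.92584116e-03, -8.65669028e-04, -6.80140590e-04]), 'effort': array([ 1.36269075e-03, -8.52573109e+01,  6.39811009e-01, -4.26689672e+01,
       -4.89795394e-02,  1.65098399e-02,  2.48575458e-05]), 'ee_pos': array([ 0.1778899 , -0.5988031 ,  0.22388989]), 'tool_rot': array([[ 9.58594933e-01,  2.84772861e-01, -4.15788428e-04],
       [ 2.84773148e-01, -9.58594350e-01,  1.06114460e-03],
       [-9.63872553e-05, -1.13561321e-03, -9.99999351e-01]]), 'force': array([-0.6862304 ,  0.3784667 , -0.05330823]), 'moment': array([-0.01051772, -0.00242489, -0.02089238]), 'opening': 0.09410969237055648}
```

View pics/top0.png

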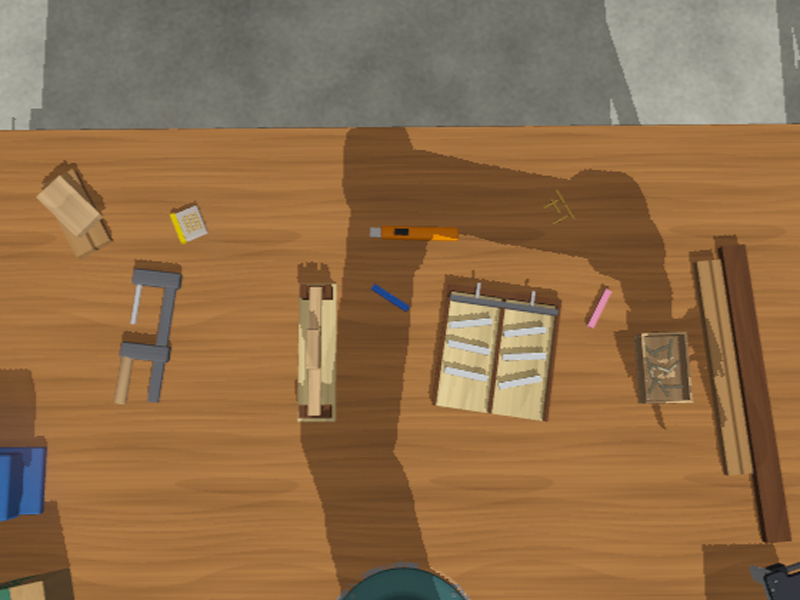

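View pics/side0.png

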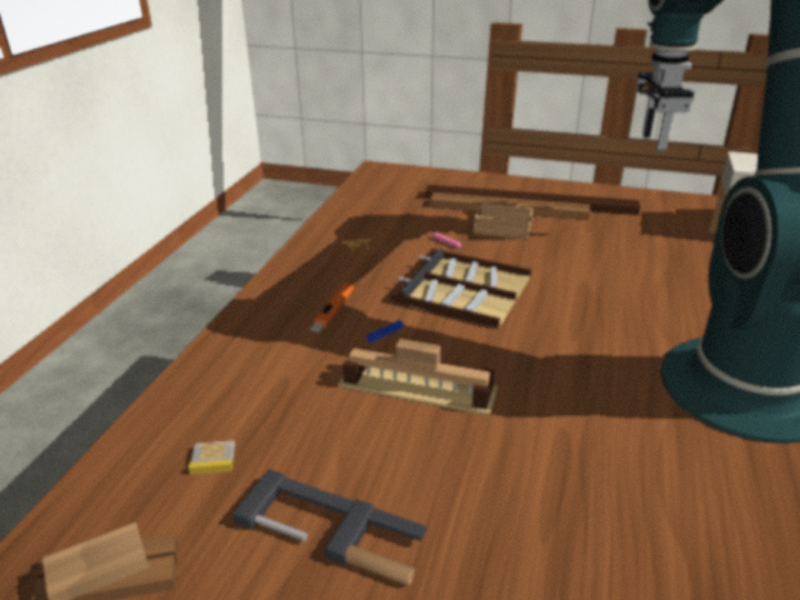

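List of candidates, in top-view pixels (800x600):
- **Bars:** the six white bars in the tray are at about (469,323), (467,346), (466,374), (524,331), (524,356) and (520,381). Blue (390,298) and pink (600,307) are decoys outside the tray.
- **Rake:** it lies in the stand at (315,352). The planks at (735,370) and the block at (70,205) are not it.

Next is one close crop with measurements.

```bash
cat > h.py <<'E'
import numpy as np, cv2
from rig import robot
def ray(n,uv,z):
    c=robot.camera_info(n); R=cv2.Rodrigues(c["rvec"])[0]; C=-R.T@c["tvec"]
    uv=np.atleast_2d(np.float64(uv)); d=np.c_[(uv[:,0]-c["cx"])/c["fx"],(uv[:,1]-c["cy"])/c["fy"],np.ones(len(uv))]@R
    return C+d*((z-C[2])/d[:,2])[:,None]
def proj(n,P):
    c=robot.camera_info(n); K=np.array([[c["fx"],0,c["cx"]],[0,c["fy"],c["cy"]],[0,0,1]])
    return cv2.projectPoints(np.float64(P).reshape(-1,1,3),c["rvec"],c["tvec"],K,None)[0][:,0]
E
python3 - <<'E'
from h import *
im=cv2.imread("raw_top.png"); hsv=cv2.cvtColor(im,cv2.COLOR_BGR2HSV)
cr=im[180:305,200:400]; o=cv2.resize(cr,None,fx=4,fy=4,interpolation=cv2.INTER_CUBIC)
for x in range(0,200,20): cv2.putText(o,str(200+x),(x*4,8),0,.3,(0,255,255)); cv2.line(o,(x*4,10),(x*4,16),(0,255,255))
for y in range(0,125,20): cv2.putText(o,str(180+y),(0,y*4+4),0,.3,(0,255,255))
cv2.imwrite("pics/crop1.png",o)
m=((hsv[:,:,1]<40)&(hsv[:,:,2]>150)).astype(np.uint8); m[:,:300]=0;m[:,400:]=0;m[:185]=0;m[300:]=0
for c in cv2.findContours(m,0,1)[0]:
    if cv2.contourArea(c)>25:
        r=cv2.minAreaRect(c); b=ray("top",cv2.boxPoints(r),.018); print("bar",np.round(r[0],1),np.round(b.mean(0)[:2],4),np.round(r[1],1),round(r[2],1))
for p in [(220,246),(345,245),(238,181),(340,282)]: print(p,hsv[p[1],p[0]],ray("top",p,.02)[0])
E
```

```text
bar [363.6 267.2] [ 0.4673 -0.2213] [ 4.5 29.8] 78.7
bar [325.6 261.5] [ 0.4837 -0.1204] [30.   4.7] 12.1
bar [367. 249.] [ 0.5155 -0.2319] [ 4. 30.] 90.0
bar [327.6 242.8] [ 0.5332 -0.127 ] [29.8  4.8] 11.9
bar [367.  231.8] [ 0.5617 -0.2335] [ 4.6 29.8] 83.7
bar [328.6 225.9] [ 0.5789 -0.1308] [ 4.5 29.2] 84.8
(220, 246) [ 17 101 189] [0.52810229 0.16053121 0.02      ]
(345, 245) [ 21  98 156] [ 0.5267589  -0.17313533  0.02      ]
(238, 181) [ 15 159 165] [0.70395369 0.11248455 0.02      ]
(340, 282) [ 21  98 156] [ 0.42902757 -0.15709033  0.02      ]
```

View pics/crop1.png

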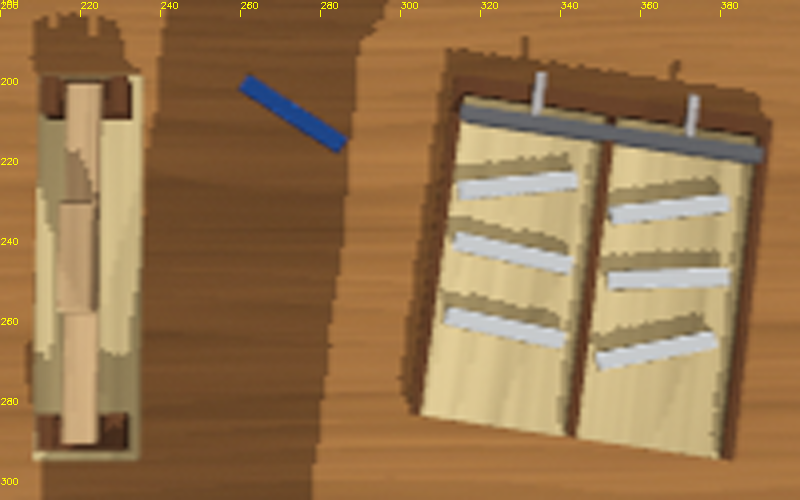

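The crop confirms the choice. The rake head runs from crop (84,83) to (79,444), with the grip centred at (75,256). The tray shows its middle rail from (606,150) to (572,437), the stop along the line (460,118)–(762,162), and three white bars per bay.

```bash
python3 - <<'E'
from h import *
f=lambda pts:(np.array(pts,float)+.5)/4-.5+np.array([200,180])
def line(n,pts,z):
    P=ray("top",f(pts),z)[:,:2]; d=P[0]-P[1]; print(n,np.round(P,4).tolist(),"mid",np.round(P.mean(0),4),"len",round(np.hypot(*d),4),"ang",round(np.arctan2(d[1],d[0]),4))
line("head",[(84,83),(79.5,444)],.052)
line("grip",[(75.5,201),(74,312)],.088)
line("standL",[(40,75),(33,460)],.006); line("standR",[(142,75),(138,460)],.006)
line("midrail",[(606,150),(572,437)],.02)
line("floorNear",[(421,413),(719,458)],.006)
line("stop",[(460,120),(762,163)],.028)
line("railR",[(764,163),(727,458)],.02); line("railL",[(453,120),(415,414)],.02)
E
```

```text
head [[0.6462, 0.1559], [0.4107, 0.1578]] mid [0.5285 0.1568] len 0.2354 ang -0.0081
grip [[0.5643, 0.157], [0.4937, 0.1576]] mid [0.529  0.1573] len 0.0706 ang -0.0087
standL [[0.6593, 0.1909], [0.4002, 0.1937]] mid [0.5298 0.1923] len 0.2591 ang -0.0109
standR [[0.6586, 0.1214], [0.3994, 0.124]] mid [0.529  0.1227] len 0.2592 ang -0.0099
midrail [[0.6016, -0.1918], [0.411, -0.1635]] mid [ 0.5063 -0.1777] len 0.1927 ang -0.1471
floorNear [[0.4279, -0.0647], [0.3958, -0.2627]] mid [ 0.4119 -0.1637] len 0.2006 ang 1.4098
stop [[0.622, -0.0934], [0.5906, -0.2949]] mid [ 0.6063 -0.1941] len 0.2039 ang 1.4163
railR [[0.5915, -0.2979], [0.396, -0.2655]] mid [ 0.4938 -0.2817] len 0.1982 ang -0.1643
railL [[0.6232, -0.0892], [0.4273, -0.0601]] mid [ 0.5252 -0.0747] len 0.198 ang -0.1474
```

Estimated poses:
- **Tray:** origin (0.5255, -0.1815), yaw -0.155, stop face at about 82 mm.
- **Rake:** (0.529, 0.157), long axis along world x at -0.009.

Next I'll check reachability and fetch the rake.

```bash
cat >> h.py <<'E'
def Rz(a): # tool down, tool x axis at world angle a
    c,s=np.cos(a),np.sin(a); return np.array([[c,s,0],[s,-c,0],[0,0,-1.]])
YAW=-.155; TO=np.array([.5255,-.1815])
def tr(x,y,yaw=YAW): c,s=np.cos(yaw),np.sin(yaw); return TO+np.array([c*x-s*y,s*x+c*y])
ST=np.array([.529,.157]); SA=-.009
def st(): 
    s=robot.get_state(); return s["time"],s["ee_pos"].round(4),s["force"].round(2),s["moment"].round(3),round(s["opening"],4)
E
python3 - <<'E'
from h import *
np.set_printoptions(precision=3,suppress=True)
for a in (SA,SA+np.pi):
    print("stand",a,robot.ik([*ST,.072],Rz(a)))
for a in (YAW+np.pi/2,YAW-np.pi/2):
    print("tray",a,robot.ik([*tr(-.095,0),.071],Rz(a)),robot.ik([*tr(.045,0),.071],Rz(a)))
robot.move_ptp([*ST,.19],Rz(SA)); robot.move_linear([*ST,.11],.15)
im=robot.grab_frame("side"); cv2.imwrite("pics/s1.png",cv2.resize(im[215:305,210:370,::-1],(800,450),interpolation=cv2.INTER_CUBIC)); print(st())
E
```

```text
stand -0.009 [ 0.136  0.561 -0.61   1.899  0.433  0.815 -2.286]
stand 3.132592653589793 [ 0.432  0.751 -1.048  1.891  0.789  0.984  0.582]
tray 1.4157963267948965 [ 0.714  0.399 -0.481  2.116  0.287  0.688 -0.112] [ 0.659  0.614 -0.52   1.778  0.39   0.853 -0.198]
tray -1.7257963267948966 [-0.552  0.63   1.084  2.154 -0.784  0.83  -2.266] [-0.464  0.869  1.079  1.817 -0.896  1.039 -2.318]
(3.7667, array([0.529, 0.157, 0.111]), array([-0.25, -0.16,  0.68]), array([ 0.012,  0.058, -0.024]), 0.0943)
```

View pics/s1.png

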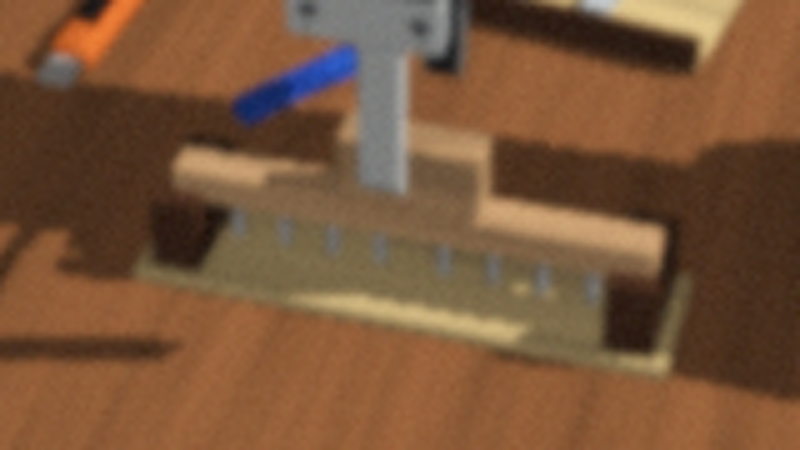

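The open fingers straddle the grip block (block at about (415,150), near fingertip at (383,190)). Descending and grasping.

```bash
python3 - <<'E'
from h import *
for P in ([.529,.157+.0595,.092],[.529-.035,.168,.088],[.529+.035,.168,.088]):
    u=proj("side",[P])[0]; print("pred crop px",((u-[210,215])*5).round())
robot.move_linear([*ST,.072],.08); print(st())
robot.gripper_to(.0); print(st())
robot.move_linear([*ST,.16],.1); robot.pause(.3); print(st())
im=robot.grab_frame("top"); cv2.imwrite("raw_t2.png",im[:,:,::-1])
im=robot.grab_frame("side"); cv2.imwrite("pics/s2.png",cv2.resize(im[185:305,210:370,::-1],(800,600),interpolation=cv2.INTER_CUBIC))
E
```

```text
pred crop px [377. 203.]
pred crop px [479. 161.]
pred crop px [333. 136.]
(4.3917, array([0.5289, 0.1572, 0.0719]), array([-1.28, -0.11, -0.07]), array([0.065, 0.02 , 0.028]), 0.094)
(5.4917, array([0.529, 0.157, 0.072]), array([-0.83, -0.73,  1.28]), array([-0.027, -0.02 , -0.036]), 0.0219)
(6.825, array([0.5289, 0.157 , 0.1597]), array([ 0.1 ,  0.44, -1.83]), array([0.078, 0.02 , 0.003]), 0.0219)
```

View pics/s2.png

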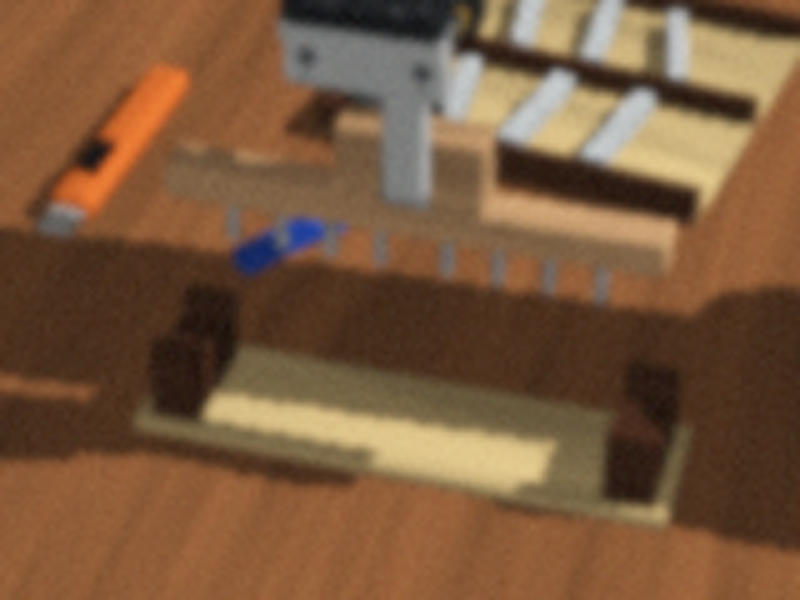

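```bash
python3 - <<'E'
from h import *
for n,P in dict(fing=[.529,.1805,.141],gl=[.564,.168,.176],gr=[.494,.168,.176],hl=[.647,.168,.140],hr=[.411,.168,.140],pinL=[.617,.157,.098],pinR=[.441,.157,.098]).items():
    u=proj("side",[P])[0]; print(n,((u-[210,185])*5).round())
q0=robot.get_state()["qpos"]; a=YAW+np.pi/2
robot.move_ptp([*tr(-.095,0),.16],Rz(a)); robot.pause(.3); print(st())
for n in("top","side"):
    im=robot.grab_frame(n); cv2.imwrite(f"raw_{n}3.png",im[:,:,::-1])
t=cv2.imread("raw_top3.png")[195:305,290:400]; s=cv2.imread("raw_side3.png")[150:260,250:400]
cv2.imwrite("pics/c3.png",np.hstack([cv2.resize(t,(340,340),interpolation=2),cv2.resize(s,(460,340),interpolation=2)]))
E
```

```text
fing [399. 217.]
gl [331. 125.]
gr [484. 148.]
hl [160. 165.]
hr [667. 246.]
pinL [232. 237.]
pinR [600. 298.]
(9.0167, array([ 0.4317, -0.1666,  0.16  ]), array([-0.01, -0.17, -2.  ]), array([-0.102, -0.13 ,  0.027]), 0.0219)
```

View pics/c3.png

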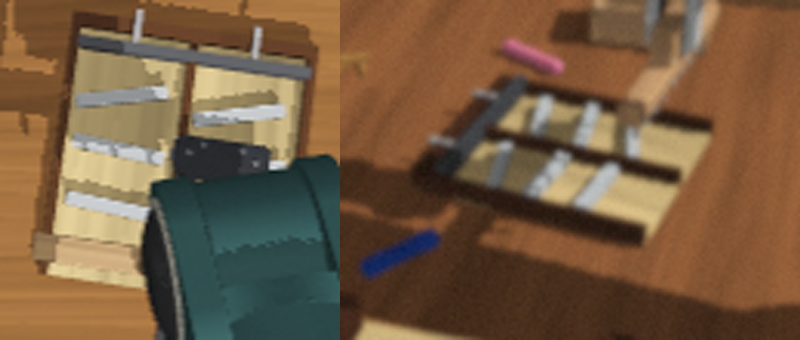

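Held rake: predicted and seen pin ends agree within a pixel or so ((233,237), (601,298)). Over the tray, the head lies near the open end, clear of the bars. Lowering and combing.

```bash
cat >> h.py <<'E'
def avg(n=8):
    F=[];M=[]
    for _ in range(n):
        robot.pause(.04); s=robot.get_state(); F.append(s["force"]); M.append(s["moment"])
    F=np.mean(F,0);M=np.mean(M,0); c,s=np.cos(YAW),np.sin(YAW)
    return np.array([c*F[0]+s*F[1],-s*F[0]+c*F[1],F[2],*M])   # tray-frame force, world moment
E
python3 - <<'E'
from h import *
np.set_printoptions(precision=3,suppress=True)
print("hit",robot.move_linear([*tr(-.095,0),.0705],.08,threshold=8)); b=avg(12); np.save("tare.npy",b); print(st()[:2],b)
for x in (-.06,-.03,0,.02,.03):
    h=robot.move_linear([*tr(x,0),.0705],.04,threshold=10); f=avg(4)-b; print(x,h,robot.get_state()["ee_pos"].round(4),f)
    if h: break
print(st()[0])
im=robot.grab_frame("top"); cv2.imwrite("raw_top4.png",im[:,:,::-1]); im2=robot.grab_frame("side"); 
t=cv2.imread("raw_top4.png")[195:305,290:400]; s=im2[150:260,250:400,::-1]
cv2.imwrite("pics/c4.png",np.hstack([cv2.resize(t,(340,340),interpolation=2),cv2.resize(s,(460,340),interpolation=2)]))
E
```

```text
hit False
(10.8833, array([ 0.432, -0.167,  0.07 ])) [-0.177 -0.053 -2.277 -0.032 -0.079 -0.001]
-0.06 False [ 0.466 -0.172  0.07 ] [-0.037 -0.098  0.202 -0.014  0.03  -0.001]
-0.03 False [ 0.496 -0.177  0.07 ] [ 0.26   0.532  0.587 -0.015  0.002  0.009]
0 False [ 0.525 -0.182  0.071] [ 0.397  0.216  0.191  0.009 -0.012 -0.024]
0.02 False [ 0.545 -0.185  0.07 ] [ 0.307  0.318 -0.125 -0.028  0.001  0.007]
0.03 False [ 0.555 -0.186  0.07 ] [-0.189  0.154  0.056 -0.035  0.009 -0.011]
15.5917
```

View pics/c4.png

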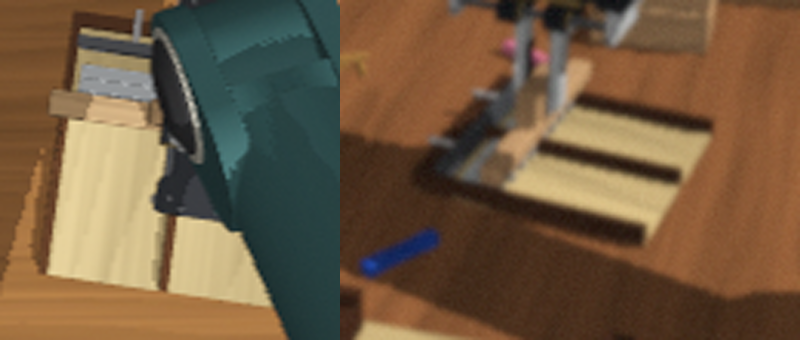

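The bars in the visible +y bay are lined up ahead of the head at about (115,80), just short of the stop, and nothing is left behind. Now the press, in small guarded steps, watching force and moment.

```bash
python3 - <<'E'
from h import *
np.set_printoptions(precision=3,suppress=True)
b=np.load("tare.npy"); x=.034
while x<.056:
    robot.move_linear([*tr(x,0),.0705],.01,threshold=12); f=avg(5)-b
    print(round(x,4),f[[0,1,2,5]])
    if f[0]<-6: break
    x+=.001 if f[0]>-2.5 else .0005
print(st()[0])
E
```

```text
0.034 [-0.227  0.276  0.158  0.01 ]
0.035 [-0.271 -0.246 -0.406  0.009]
0.036 [-0.879  0.1    0.011  0.001]
0.037 [-0.452 -0.092 -0.116  0.01 ]
0.038 [-0.316 -0.012 -0.081  0.013]
0.039 [-0.404 -0.246 -0.242 -0.005]
0.04 [-0.451 -0.019 -0.338  0.003]
0.041 [-0.551  0.129 -0.252 -0.008]
0.042 [-0.225 -0.066 -0.352  0.006]
0.043 [-0.497 -0.312 -0.36   0.038]
0.044 [-0.68  -0.279 -0.216  0.011]
0.045 [-0.764  0.246  0.391  0.002]
0.046 [-6.735 -0.067  4.241 -0.016]
21.95
```

```bash
python3 - <<'E'
from h import *
np.set_printoptions(precision=3,suppress=True)
b=np.load("tare.npy"); x=.046
f=avg(6)-b; print(x,f)
while f[0]>-13.2 and x<.050:
    x+=.0005 if f[0]>-11 else .00025
    robot.move_linear([*tr(x,0),.0705],.01); f=avg(6)-b
    print(round(x,5),f)
    if abs(f[5])>.15: print("unbalanced"); break
print(st())
E
```

```text
0.046 [-6.684 -0.012  4.409  0.271  1.915 -0.017]
0.0465 [-9.584  0.355  6.236  0.415  2.678 -0.01 ]
0.047 [-11.397   0.377   6.857   0.522   3.332  -0.013]
0.04725 [-13.312  -0.138   8.56    0.585   3.77    0.001]
(23.7, array([ 0.571, -0.189,  0.07 ]), array([-13.03,   1.41,   7.11]), array([0.549, 3.68 , 0.018]), 0.022)
```

Forces are balanced (Mz about 0). One last small step, hold, back off and look.

```bash
python3 - <<'E'
from h import *
np.set_printoptions(precision=3,suppress=True)
b=np.load("tare.npy")
robot.move_linear([*tr(.0474,0),.0705],.01); f=avg(12)-b; print(f)
robot.move_linear([*tr(.03,0),.0705],.03); print("off",avg(5)-b)
robot.move_linear([*tr(-.06,0),.0705],.12); robot.move_linear([*tr(-.06,0),.17],.12)
robot.move_ptp([*ST,.16],Rz(SA)); robot.pause(.3); print(st())
for n in("top","side"):
    im=robot.grab_frame(n); cv2.imwrite(f"raw_{n}5.png",im[:,:,::-1])
t=cv2.imread("raw_top5.png")[195:305,290:400]; s=cv2.imread("raw_side5.png")[185:305,210:370]
cv2.imwrite("pics/c5.png",np.hstack([cv2.resize(t,(400,400),interpolation=2),cv2.resize(s,(400,300),interpolation=2,).__class__(0) if 0 else cv2.copyMakeBorder(cv2.resize(s,(400,300),interpolation=2),0,100,0,0,0)]))
E
```

```text
[-13.879   0.382   9.27    0.631   4.002  -0.009]
off [-0.008 -0.478  0.543 -0.006  0.008  0.022]
(29.325, array([0.529, 0.157, 0.16 ]), array([-0.42,  0.62, -1.42]), array([-0.005,  0.005, -0.026]), 0.0221)
```

View pics/c5.png

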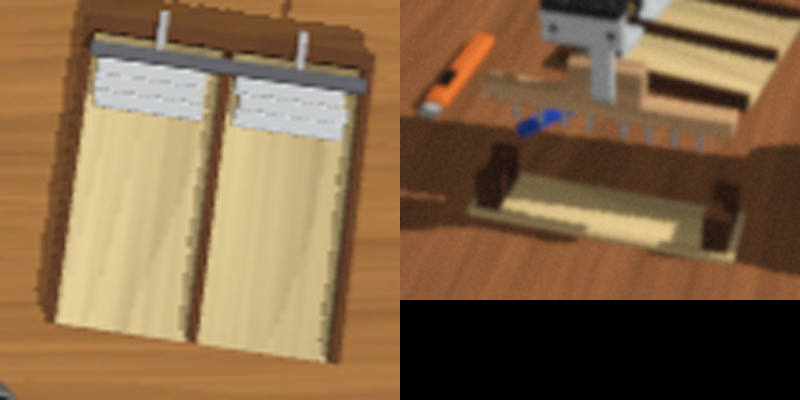

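Both rows are tight: three parallel bars each, against the stop at (150,85) and (290,105). The rake hangs straight over the stand. Setting it back.

```bash
python3 - <<'E'
from h import *
robot.move_linear([*ST,.085],.1); print(robot.move_linear([*ST,.0722],.03,threshold=8),st())
robot.gripper_to(.06); robot.gripper_to(.094); robot.pause(.2); print(st())
robot.move_linear([*ST,.20],.1); robot.goto_joints([1.24,.417,-.01,1.614,.005,1.111,-.053]); print(st())
for n in("top","side"):
    im=robot.grab_frame(n); cv2.imwrite(f"raw_{n}6.png",im[:,:,::-1])
t=cv2.imread("raw_top6.png")[180:305,200:400]; s=cv2.imread("raw_side6.png")[185:305,210:370]
cv2.imwrite("pics/c6.png",np.hstack([cv2.resize(t,(480,300),interpolation=2),cv2.resize(s,(320,300),interpolation=2)]))
E
```

```text
True (30.7833, array([0.5288, 0.1568, 0.0719]), array([-1.4 , -1.2 ,  8.88]), array([-0.293,  0.341,  0.08 ]), 0.0215)
(32.4417, array([0.5285, 0.1566, 0.0716]), array([-0.44,  0.65,  0.53]), array([ 0.03 ,  0.006, -0.   ]), 0.0939)
(36.8, array([ 0.1787, -0.5985,  0.2244]), array([-0.49,  0.28,  0.86]), array([-0.046,  0.046,  0.051]), 0.094)
```

View pics/c6.png

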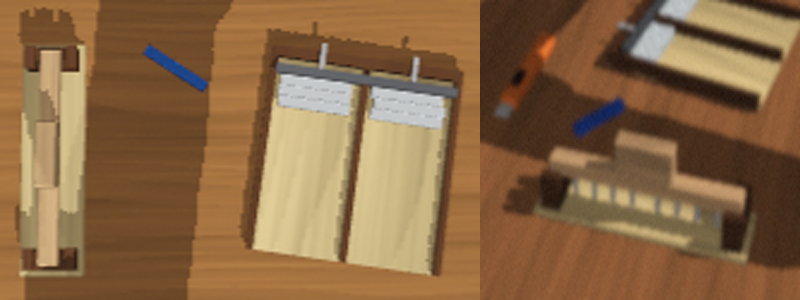

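The rake sits in both forks as before, and the rows are unchanged. A numeric check of the rows, then hand in.

```bash
python3 - <<'E'
from h import *
im=cv2.imread("raw_top6.png"); hsv=cv2.cvtColor(im,cv2.COLOR_BGR2HSV)
m=((hsv[:,:,1]<50)&(hsv[:,:,2]>130)).astype(np.uint8); m[:,:300]=0;m[:,400:]=0;m[:208]=0;m[300:]=0
m=cv2.morphologyEx(m,cv2.MORPH_CLOSE,np.ones((3,3)))
for c in cv2.findContours(m,0,1)[0]:
    if cv2.contourArea(c)>60:
        b=ray("top",cv2.boxPoints(cv2.minAreaRect(c)),.018)[:,:2]-TO; k,s=np.cos(YAW),np.sin(YAW)
        print((b@np.array([[k,-s],[s,k]])*1e3).round(1).tolist())
robot.sign_off()
E
```

```text
[[46.0, -6.3], [82.8, -7.2], [82.2, -93.2], [45.4, -92.0]]
[[45.8, 96.0], [82.7, 95.8], [82.7, 13.8], [45.9, 14.4]]
the job is handed in; nothing more can be done
```

I combed all six bars to the closed end with the rake, pressed both rows home together and set the rake back in its stand. I handed the job in at about 37 s of the 72 s allowed.

- **Press:** the final force was 13.9 N along the tray. The moment about the vertical was about -0.01 N m, so the two rows shared it evenly, at about 7 N each.
- **Vertical force:** pressing also gave an upward force of about 9 N on the rake, which I had not expected and did not track down; it may be friction between the pins and the bars. Even counting it, each row took roughly 8 N, under the 12 N limit. It vanished when I backed off.
- **Rows:** in the last picture both rows are solid and parallel. They span tray x of about 46 to 82.5 mm, close to the 36 mm that three touching bars should measure.
- **Stop position:** the camera put the stop face at about 82 mm, while the force rise implied about 85 mm. That gap is within the accuracy of the calibration and of my tray estimate, and the force climbed as it should against a solid stop.
- **Rake and bystanders:** the rake sits in both forks, released, with the arm back at its start pose. I never went near the screw box, clamp or knife. The last close-up shows the knife in place, but the screw box and clamp were outside its frame.

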